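# Make up two pottery painting kits

### The job

Make up the two painters' kits from the stock on the table. Green tray: stand the white mug in the large bay and the blue paint in the small bay, and lay the brush in the long bay; white tray: stand the terracotta pot in the larger bay and the yellow paint in the smaller one. Everything sits flat on the floor of its own bay, not propped on a wall; set the mug and pot down rather than dropping them, and leave the black paint and the red paper cup where they stand.

Things in the scene. Friction and masses are not known exactly. Their poses are not given: they have to be found in the camera images.
- tray_green: light wood tray lined green, 200 (x) x 158 (y) mm, fixed, THREE bays; walls 6 mm thick, tops 18 mm above table. Origin: centre of underside. Bays in its x, y (mm): long bay for brush, centre (0, 43), inside 188 x 60, floor 12 mm above table; large bay for mug, centre (-40, -33), inside 108 x 80; small bay for paint, centre (57, -33), inside 74 x 80; these two floors 4 mm above table
- tray_white: light wood tray lined white, 180 (x) x 92 (y) mm, fixed, TWO bays; walls 6 mm thick, tops 18 mm above table, floor 4 mm above table. Origin: centre of underside. Bays in its x, y (mm): larger bay for the pot, centre (-38, 0), inside 92 x 80; smaller bay for paint, centre (49, 0), inside 70 x 80
- mug: white mug, 64 mm in diameter, 70 mm high, about 200 g, open top, upright, with a loop handle on its +y side (reaching some 60 mm from the axis). Origin: centre of underside, z up. Grip it across the body along its own x axis, clear of the handle. At the start the handle points roughly to the robot
- planter: small terracotta flower pot, hollow, open at the top, standing upright: 55 mm high, foot 48 mm in diameter, upright rim band 62 mm in diameter over its top 23 mm (grip it there), about 130 g. Origin: centre of its underside, z up
- paint_blue: closed blue paint jar, all blue with a thin white line round it: upright cylinder 44 mm in diameter, 50 mm high, about 90 g, plain round sides to grip. Origin: centre of its underside, z up. Goes to the green tray.
- paint_yellow: closed yellow paint jar, all yellow with a thin white line round it: upright cylinder 44 mm in diameter, 50 mm high, about 90 g, plain round sides to grip. Origin: centre of its underside, z up. Goes to the white tray.
- paint_black: closed black paint jar, all black with a thin white line round it: upright cylinder 44 mm in diameter, 50 mm high, about 90 g, plain round sides to grip. Origin: centre of its underside, z up. Spare stock: stays where it is.
- brush: flat brush lying flat, 156 mm long, 16 mm thick, 45 g: wooden handle 24 mm wide towards -x (x = -78 to 22 mm), copper ferrule 36 mm wide, black bristles to +x (ending at 78 mm). Origin: on its underside at mid-length; x along the brush, z up. Grip the handle across its y, near the origin
- paper_cup: red paper cup with dark spots, upright, 90 mm high, 55 mm wide at the foot and 76 mm at the rim, light. Origin: centre of its underside, z up. Stays where it is. (Another, fixed, stack of such cups stands at the far edge of the table.)
Mind the look-alikes: they are no part of the job. What is shaped like the tray_white but turquoise is not meant.

How it is judged:
By the outcome, as a careful person would: the job done as asked, in the order asked, and still so for the second after the job is handed in, with the robot touching nothing.
It also fails if it takes over 122 s, if anything falls off the work surface, if the arm or the gripper's body presses on something with over 40 N, if the wrist force passes 120 N, or if a joint passes its speed limit or range.

### The arm

A 7-joint arm with a two-finger parallel gripper is mounted at the origin on the work surface. World frame = base frame: x ahead of the robot, y to its left, z up, the work surface at z = 0. Lengths are in mm, angles in rad, forces in N, time in s.
With the tool pointing down it reaches from about 400 to 925 mm from the base axis. Payload 4.1 kg.
Tool frame: the origin (TCP) lies midway between the tips of the shut fingers; the grasp point (between the pads) lies 19 mm behind it (env.grip_depth is the distance from the TCP to the grasp point, in mm); z points along the fingers, y is the line along which they close (so a half turn about z gives the same grasp; the last joint's range is limited). The gripper opens to 85 mm and grips with 20 to 120 N. Pads are 22 mm wide; open, the fingers measure 114 mm over their backs; the gripper's body (76 mm by 85 mm) begins 54 mm behind the grasp point. The pads swing forward as they close: fully open they stand 13 mm farther back than shut.
Start: joints at [1.09, 0.398, 0.045, 1.537, -0.019, 1.207, -0.051], TCP at [242.223, -603.218, 231.347] pointing down, gripper open.
Joint ranges: [-2.82, 2.82], [-0.49, 2.23], [-1.37, 1.46], [0, 2.46], [-1.36, 4.5], [0.23, 2], [-2.94, 2.94]. Speed limits (rad/s): [2.57, 2.57, 3.14, 3.14, 3.14, 3.14, 3.14].

### API

Orientations are given as a unit quaternion [x, y, z, w].
In Python, from station import env gives the robot as it stands.
- The arm moves only by the tool servo_tool, never from a script. Its argument "commands" is a list of rows, each a list of 7 numbers: the shift along the world's x, y, z in mm, then the turn, a rotation vector about the world's x, y, z in degrees, then the finger opening in mm, from 0 to 85.4. In form: [[x, y, z, wx, wy, wz, hand], ...]. A call has 1 to 20 rows; each row is the pose to reach, as a shift and turn from the pose commanded when the call began; what a row does not reach only later rows make up. A row lasts 1/10 s, in which the tool goes at most 50 mm and 8.59 degrees, less where a joint would pass 70% of its speed; a pose out of reach is approached as far as the arm can. A call with a gripper value outside its range is refused whole. The fingers move at their own pace and stop on an object; the grip force is fixed at half the most. Time passes only in rows, so rows that repeat a pose let the fingers close. It gives the time, the measured TCP pose, the force, the opening and the grip force at its end, in the units of the state.
- env.get_state(): the state, without advancing time (a new reading comes with each control period).
- env.read_camera(name): name is "scene" or "top" or "wrist"; returns (picture, depth): 400x640x3 uint8, red, green, blue; 400x640 float32, mm along the optical axis (not along the pixel's ray), 0 where there is no reading.
- env.camera_params(name): a dict with "fx", "fy", "cx", "cy" (pixels), "k1" (the pictures are not rectified: a ray, as slopes to the right and down, at radius r is drawn at 1 + k1 r^2 times it, then the intrinsics apply), "position" and "rotation" of the camera in the world; the wrist camera has in their place "mount" (4x4, takes a point from camera to tool coordinates, whose origin is the TCP and whose axes are the flange's). Camera axes: x right, y up, looking along -z (the intrinsics and any distortion apply to the point x, -y, -z); pixel columns grow to the right and rows downward; lengths in mm; the calibration is good to about 2 mm. A picture is of the moment at which its call begins: read the wrist's pose just before it. camera_params takes no time and is no camera call.
- env.hand_in(): hands the job in; it is judged then, once.
The state is a dict: "t": time; "joint_positions": joint angles; "joint_vel": joint speeds; "joint_efforts": joint torques, N m; "position": TCP position; "tool_rot": TCP orientation; "force": force on the tool from outside, world axes, zero at the start; "wrist_torque": the same for the moment, N m; "gripper_width": finger opening in mm; "finger_force": force on a finger pad.
Only numpy, scipy, OpenCV 4.12 (cv2) and the standard library are available. Lean on these libraries where they do the work, as an engineer would, in place of code of your own. Each camera call takes 0.05 s, during which the arm holds its last target. There are 200 camera calls.

## Working session

There is one attempt and no reset: what is moved stays moved. The work goes in short steps, Python scripts to look and compute and a tool call to move; the robot and the scene stay as the last step left them, time stands still between calls to the robot, and variables do not carry over. Pictures are saved under pics/ and viewed, at most 14 in all, crops included, and the job is handed in when it is done.

Besides the shell and the picture viewer there is one more tool, called after "Request:" as a command line: name --pt "numbers of a row" for each row, then --argument value for the rest. servo_tool: Moves the arm, as the interface text tells. Its arguments: {"type":"object","properties":{"commands":{"type":"array"}},"required":["commands"]}

```bash
mkdir -p pics; ls
python3 - <<'E'
from station import env
import cv2, numpy as np
s=env.get_state(); print({k:np.round(v,3).tolist() for k,v in s.items()})
for n in("top","scene"):
    im,d=env.read_camera(n); np.savez(f"{n}.npz",im=im,d=d); cv2.imwrite(f"pics/{n}0.png",im[:,:,::-1]); print(n,env.camera_params(n))
print(env.camera_params("wrist"),env.grip_depth)
E
```

```text
pics
{'t': 0.0, 'joint_positions': [1.09, 0.399, 0.045, 1.538, -0.019, 1.207, -0.051], 'joint_vel': [0.0, -0.001, -0.001, -0.0, -0.0, -0.001, -0.001], 'joint_efforts': [0.0, -47.513, 1.364, -25.422, 0.012, 0.009, 0.0], 'position': [241.961, -602.593, 230.258], 'tool_rot': [0.982, 0.19, -0.0, -0.001], 'force': [0.601, 0.217, -0.17], 'wrist_torque': [0.035, -0.067, -0.02], 'finger_force': 0.0, 'gripper_width': 85.085}
top {'fx': 514.2107189864413, 'fy': 514.2107189864413, 'cx': 312.08178832758887, 'cy': 198.96518109613714, 'k1': -0.03674103231404288, 'position': array([ 306.08921937,   86.26094484, 1520.82154762]), 'rotation': array([-0.05913013,  0.06739842,  0.70973296, -0.69874187])}
scene {'fx': 518.6330425888989, 'fy': 518.6330425888989, 'cx': 307.97191136831384, 'cy': 196.79555588974105, 'k1': -0.15998551238360673, 'position': array([1422.99828141, -214.94386996,  963.94406568]), 'rotation': array([0.30202654, 0.21163157, 0.53213946, 0.76211524])}
{'fx': 284.1377116544016, 'fy': 284.1377116544016, 'cx': 316.4665081667152, 'cy': 201.299138058129, 'k1': -0.052494242135124936, 'mount': array([[ 3.59912309e-04,  9.58276593e-01,  2.85842338e-01,
         7.22074745e+01],
       [ 9.99999892e-01, -4.29184592e-04,  1.79697937e-04,
         2.99516804e-01],
       [ 2.94879454e-04,  2.85842242e-01, -9.58276644e-01,
        -1.42432215e+02],
       [ 0.00000000e+00,  0.00000000e+00,  0.00000000e+00,
         1.00000000e+00]])} 18.700000000000003
```

View pics/top0.png

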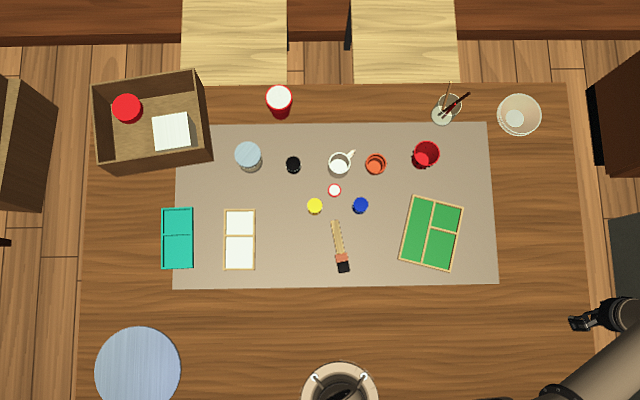

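View pics/scene0.png

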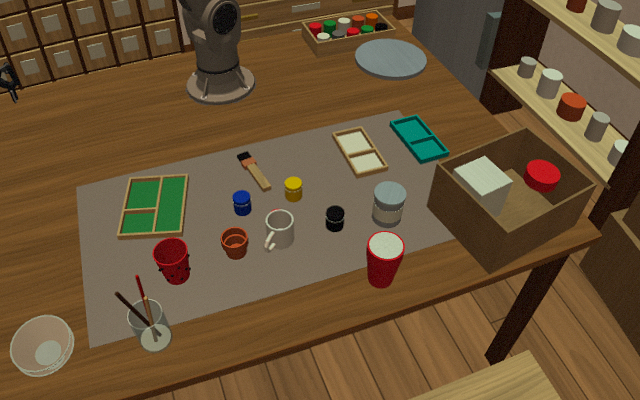

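The top view shows the mug at (340,163) with its handle pointing up and right. The pot is at (375,163), blue at (360,205), yellow at (315,206) and black at (293,164). The brush runs from (336,222) to (343,268), the green tray is at (432,232) and the white tray at (239,239). A small ring lies at (334,190). The scene view agrees: the handle points away from the robot.

```bash
cat > h.py <<'E'
import numpy as np, cv2
from scipy.spatial.transform import Rotation as R
from station import env
def cam(n):
    p=env.camera_params(n)
    if n=="wrist":
        s=env.get_state(); T=np.eye(4); T[:3,:3]=R.from_quat(s["tool_rot"]).as_matrix(); T[:3,3]=s["position"]
        M=T@p["mount"]; return p,M[:3,:3],M[:3,3]
    return p,R.from_quat(p["rotation"]).as_matrix(),np.array(p["position"])
def rays(c,uv):
    p,Rm,t=c; uv=np.asarray(uv,float).reshape(-1,1,2)
    K=np.array([[p["fx"],0,p["cx"]],[0,p["fy"],p["cy"]],[0,0,1]])
    q=cv2.undistortPoints(uv,K,np.array([p["k1"],0,0,0,0])).reshape(-1,2)
    return np.c_[q[:,0],-q[:,1],-np.ones(len(q))]@Rm.T, t
def onplane(c,uv,z):
    d,t=rays(c,uv); return t+d*((z-t[2])/d[:,2:])
def cloud(c,dep):
    v,u=np.mgrid[:400,:640]; d,t=rays(c,np.c_[u.ravel(),v.ravel()])
    P=t+d*dep.reshape(-1,1); P[dep.ravel()<=0]=np.nan; return P.reshape(400,640,3)
E
python3 - <<'E'
from h import *
z=np.load("top.npz"); im=z["im"]; c=cam("top"); P=cloud(c,z["d"])
hsv=cv2.cvtColor(im,cv2.COLOR_RGB2HSV)
print("table z",np.nanmedian(P[180:190,190:215,2]),"std",np.nanstd(P[180:190,190:215,2]))
X,Y,Z=P[...,0],P[...,1],P[...,2]
for zl in(8,30):
  m=((Z>zl)&(Z<120)).astype(np.uint8); m[:, :170]=0; m[:125]=0; m[295:]=0; m[:,520:]=0
  n,l,st,ce=cv2.connectedComponentsWithStats(m)
  for i in range(1,n):
    if st[i,4]<25: continue
    k=l==i; zt=np.nanpercentile(Z[k],90); pts=P[k&(Z>zt-6)][:,:2].astype(np.float32)
    print(zl,ce[i].round(0),st[i,4],"ztop",zt.round(1),"circ",np.round(cv2.minEnclosingCircle(pts),1) if 0 else cv2.minEnclosingCircle(pts),"rect",np.round(np.r_[cv2.minAreaRect(pts)[0],cv2.minAreaRect(pts)[1],cv2.minAreaRect(pts)[2]],1))
def seg(name,m,zz):
    m=m.astype(np.uint8); n,l,st,ce=cv2.connectedComponentsWithStats(m)
    for i in range(1,n):
        if st[i,4]<60: continue
        v,u=np.nonzero(l==i); w=onplane(c,np.c_[u,v],zz)[:,:2].astype(np.float32); r=cv2.minAreaRect(w)
        print(name,ce[i].round(0),np.round([*r[0],*r[1],r[2]],1))
g=cv2.inRange(hsv,(45,100,60),(75,255,255)); seg("green",g,4)
w=cv2.inRange(hsv,(0,0,215),(180,40,255)); w[:200]=0; w[280:]=0; w[:,:215]=0; w[:,270:]=0; seg("white",w,4)
cv2.imwrite("pics/crop.png",cv2.resize(im[135:285,270:400,::-1],None,fx=4,fy=4,interpolation=cv2.INTER_CUBIC))
E
```

```text
table z 0.40573111391825023 std 3.547893338542589
8 [191. 138.] 190 ztop 115.8 circ ((742.817626953125, 440.2430725097656), 44.76622009277344) rect [730.2 422.2  45.4  89.5  54.9]
8 [195. 154.] 624 ztop 108.4 circ ((732.0281982421875, 421.2892761230469), 65.94010925292969) rect [709.9 399.6  63.8 131.9  44.5]
8 [511. 129.] 165 ztop 68.7 circ ((771.2413940429688, -528.9500732421875), 25.470626831054688) rect [ 769.3 -527.9   50.9    9.3   60.1]
8 [425. 154.] 505 ztop 89.2 circ ((695.1995849609375, -264.1701354980469), 38.81745910644531) rect [ 695.  -263.3   73.6   75.3   43.6]
8 [249. 156.] 652 ztop 90.9 circ ((699.4691162109375, 251.21844482421875), 37.56002426147461) rect [699.4 250.8  73.1  72.4   1.8]
8 [341. 162.] 353 ztop 71.0 circ ((680.853515625, -17.600488662719727), 36.82514572143555) rect [676.1 -14.5  61.8  62.   84.4]
8 [376. 163.] 259 ztop 56.5 circ ((678.0487060546875, -122.91365051269531), 31.143478393554688) rect [ 675.8 -122.7   59.4   57.5   88.6]
8 [293. 164.] 210 ztop 53.6 circ ((681.97900390625, 120.37416076660156), 21.66059112548828) rect [681.8 121.1  41.2  41
[... 1851 characters left out ...]
 59.4   56.2   88.6]
30 [293. 163.] 188 ztop 53.6 circ ((681.97900390625, 120.37416076660156), 21.66059112548828) rect [681.8 121.1  41.2  41.3  88.9]
30 [360. 204.] 192 ztop 53.0 circ ((556.4349365234375, -74.63687896728516), 21.767045974731445) rect [556.7 -74.2  41.3  41.4  64.1]
30 [315. 205.] 186 ztop 53.6 circ ((555.9866943359375, 59.30337905883789), 21.568252563476562) rect [555.7  58.6  40.7  39.2  89.5]
green [417. 229.] [ 485.3 -244.2   58.3  187.1   74.6]
green [445. 217.] [ 520.1 -332.1   76.5   70.5   74.8]
green [439. 249.] [ 425.9 -306.2   76.9  105.9   75. ]
white [240. 223.] [512.9 283.8  77.1  68.9  89.2]
white [239. 252.] [4.255e+02 2.840e+02 8.940e+01 7.690e+01 2.000e-01]
```

View pics/crop.png

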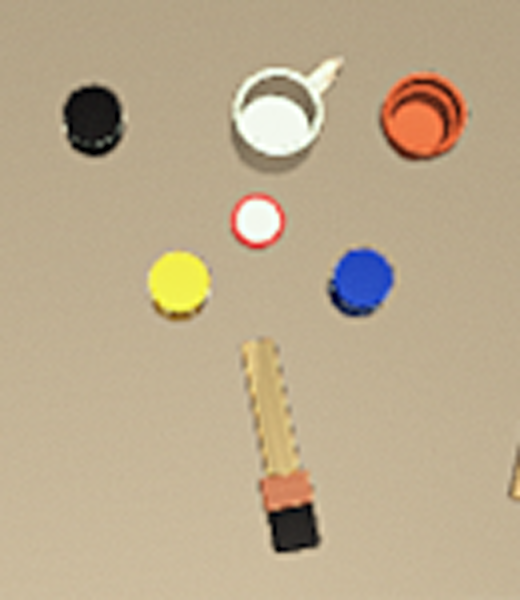

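The crop shows the mug rim at about (277,112) with the handle tip at (340,62). The small white disc at (258,220) is a distractor, and the brush bristles are nearest the robot. I'll move above the mug and look with the wrist camera.

Request:
servo_tool --pt "434 588 0 0 0 106 85" --pt "434 588 0 0 0 106 85" --pt "434 588 0 0 0 106 85" --pt "434 588 0 0 0 106 85" --pt "434 588 0 0 0 106 85" --pt "434 588 0 0 0 106 85" --pt "434 588 0 0 0 106 85" --pt "434 588 0 0 0 106 85" --pt "434 588 0 0 0 106 85" --pt "434 588 0 0 0 106 85" --pt "434 588 0 0 0 106 85" --pt "434 588 0 0 0 106 85" --pt "434 588 0 0 0 106 85" --pt "434 588 0 0 0 106 85" --pt "434 588 0 0 0 106 85" --pt "434 588 0 0 0 106 85" --pt "434 588 0 0 0 106 85" --pt "434 588 0 0 0 106 85" --pt "434 588 0 0 0 106 85" --pt "434 588 0 0 0 106 85"

```text
t: 2.1
position: [675.8, -17.0, 231.5]
tool_rot: [0.44, 0.898, -0.0, 0.0]
force: [0.5, 0.7, -0.2]
gripper_width: 85.3
finger_force: 0.0
```

```bash
cat >> h.py <<'E'
def pose():
    s=env.get_state(); Rm=R.from_quat(s["tool_rot"]).as_matrix()
    return s["t"],s["position"].round(1) if hasattr(s["position"],"round") else np.round(s["position"],1),"tooly deg",np.degrees(np.arctan2(Rm[1,1],Rm[0,1])).round(1),"tilt",np.degrees(np.arccos(-Rm[2,2])).round(2),"w",round(s["gripper_width"],1),"F",np.round(s["force"],1),s["finger_force"]
def look(name):
    c=cam("wrist"); im,d=env.read_camera("wrist"); np.savez(name+".npz",im=im,d=d); cv2.imwrite(f"pics/{name}.png",im[:,:,::-1]); P=cloud(c,d); return c,im,d,P
def blobs(P,lo,hi,minpx=150):
    Z=P[...,2]; m=((Z>lo)&(Z<hi)).astype(np.uint8); n,l,st,ce=cv2.connectedComponentsWithStats(m)
    for i in range(1,n):
        if st[i,4]<minpx: continue
        k=P[l==i][:,:2].astype(np.float32); r=cv2.minAreaRect(k); cc=cv2.minEnclosingCircle(k)
        print(ce[i].round(0),st[i,4],"mean",k.mean(0).round(1),"rect",np.round([*r[0],*r[1],r[2]],1),"circ",np.round([*cc[0],cc[1]],1))
E
python3 - <<'E'
from h import *
print(pose()); c,im,d,P=look("w_mug"); print("tbl",np.nanmedian(P[...,2]))
print("rim");blobs(P,62,80); print("handle");blobs(P,20,60); print("pot"); blobs(P,48,62)
E
```

```text
(2.1, array([675.8, -17. , 231.5]), 'tooly deg', np.float64(37.7), 'tilt', np.float64(0.05), 'w', 85.3, 'F', array([ 0.5,  0.7, -0.2]), 0.0)
tbl 0.7229188094426604
rim
[486.  15.] 368 mean [701.1 218.2] rect [707.2 221.1  51.1  12.5  13.2] circ [705.9 226.8  25.5]
[522. 157.] 518 mean [832.6 145.9] rect [838.6 146.7  24.9  66.1  31.6] circ [847.  151.9  33. ]
[319. 184.] 743 mean [676.4 -14.7] rect [676.3 -14.1  64.   65.2  88. ] circ [680.8 -18.5  39.1]
[232. 327.] 245 mean [ 703.5 -234.1] rect [ 710.1 -238.4   14.6   53.4   65.1] circ [ 707.9 -243.1   26.7]
handle
[469.  21.] 1030 mean [697.8 219.4] rect [701.4 223.8  62.1  18.9   2.8] circ [700.9 233.2  31. ]
[272.  56.] 1587 mean [555.8  60. ] rect [554.4  60.2  43.   43.6  84.5] circ [554.4  60.2  22.2]
[397.  85.] 1533 mean [679.2 119.4] rect [680.3 120.9  43.2  43.9  26.2] circ [680.6 121.1  22.3]
[507. 154.] 801 mean [835.1 147.6] rect [839.6 148.7  24.   62.6  30.4] circ [848.4 153.8  31.3]
[208. 155.] 1373 mean [557.4 -70.1] rect [556.1 -72.9  44.   42.7  79.4] circ [555.4 -73.2  22.5]
[317. 154.] 157 mean [657.2   7.8] rec
[... 473 characters left out ...]
270.  55.] 1406 mean [554.1  60.4] rect [553.9  60.   42.1  43.2  37.7] circ [554.1  60.3  21.9]
[399.  85.] 1328 mean [680.4 121.3] rect [680.5 121.2  42.7  43.2  29.5] circ [680.6 121.4  22. ]
[513. 155.] 337 mean [833.9 146.9] rect [838.6 148.2  23.1  62.7  29.5] circ [847.7 153.4  31.3]
[204. 156.] 1088 mean [555.6 -72.9] rect [555.7 -73.4  43.1  42.1  72.4] circ [555.2 -73.   22. ]
[319. 196.] 207 mean [687.3 -28.8] rect [682.1 -23.3  55.6  33.1  35.4] circ [675.7 -14.2  28.1]
[266. 247.] 591 mean [ 675.8 -121.2] rect [ 676.3 -122.1   61.1   60.4    9.2] circ [ 676.5 -122.7   31.2]
[234. 318.] 177 mean [ 701.7 -235. ] rect [ 705.5 -237.2    9.1   43.1   71.9] circ [ 704.2 -241.2   21.5]
```

View pics/w_mug.png

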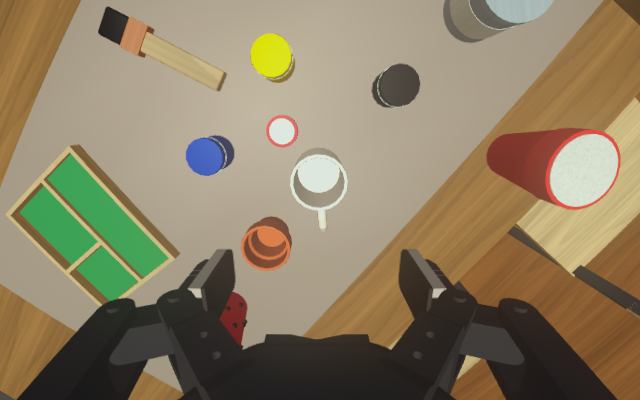

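The wrist view shows the mug rim at (319,183) with its handle tip at (322,228), so the handle is at about -49°. The fingers are open and straddle the mug. The pot at (266,247) is clear of the left finger. Next I'll descend and grip.

Request:
servo_tool --pt "0 1 -40 0 0 3 85" --pt "0 1 -80 0 0 3 85" --pt "0 1 -120 0 0 3 85" --pt "0 1 -150 0 0 3 85" --pt "0 1 -170 0 0 3 85" --pt "0 1 -190 0 0 3 85" --pt "0 1 -205 0 0 3 85" --pt "0 1 -209 0 0 3 85" --pt "0 1 -209 0 0 3 85" --pt "0 1 -209 0 0 3 50" --pt "0 1 -209 0 0 3 50" --pt "0 1 -209 0 0 3 50" --pt "0 1 -209 0 0 3 50" --pt "0 1 -209 0 0 3 50" --pt "0 1 -209 0 0 3 50" --pt "0 1 -209 0 0 3 50" --pt "0 1 -209 0 0 3 50" --pt "0 1 -209 0 0 3 50"

```text
t: 3.95
position: [677.6, -14.0, 24.1]
tool_rot: [0.416, 0.91, 0.001, 0.001]
force: [0.7, 0.2, 5.7]
gripper_width: 61.8
finger_force: 66.3
```

Request:
servo_tool --pt "0 0 15 0 0 0 50" --pt "0 0 45 0 0 0 50" --pt "0 0 80 0 0 0 50" --pt "0 0 100 0 0 0 50" --pt "-30 -33 100 0 0 4 50" --pt "-60 -66 100 0 0 8 50" --pt "-90 -98 100 0 0 12 50" --pt "-120 -131 100 0 0 16 50" --pt "-150 -163 100 0 0 20 50" --pt "-180 -196 100 0 0 24 50" --pt "-210 -229 100 0 0 28 50" --pt "-240 -261 100 0 0 32 50" --pt "-255 -278 100 0 0 33.5 50" --pt "-263.5 -287 100 0 0 33.5 50" --pt "-263.5 -287 100 0 0 33.5 50" --pt "-263.5 -287 100 0 0 33.5 50" --pt "-263.5 -287 100 0 0 33.5 50"

```text
t: 5.65
position: [414.3, -299.4, 122.6]
tool_rot: [0.134, 0.991, 0.0, 0.001]
force: [-0.1, 0.0, -2.8]
gripper_width: 62.4
finger_force: 66.6
```

Run:
```python
from h import *
print(pose()); c,im,d,P=look("w_mug2")
X,Y,Z=P[...,0],P[...,1],P[...,2]
hsv=cv2.cvtColor(im,cv2.COLOR_RGB2HSV); g=cv2.inRange(hsv,(45,100,60),(75,255,255))
n,l,st,ce=cv2.connectedComponentsWithStats(g)
for i in range(1,n):
    if st[i,4]<300: continue
    v,u=np.nonzero(l==i)
    for zz in (4,12):
        r=cv2.minAreaRect(onplane(c,np.c_[u,v],zz)[:,:2].astype(np.float32)); print(ce[i].round(),zz,np.round([*r[0],*r[1],r[2]],1))
print("mug rim");blobs(P,155,185)
```

```text
(5.65, array([ 414.3, -299.4,  122.6]), 'tooly deg', np.float64(74.6), 'tilt', np.float64(0.08), 'w', 62.4, 'F', array([-0.1,  0. , -2.8]), 66.58153362572193)
[314. 173.] 4 [ 398.5 -297.4   80.1   48.9   74.6]
[314. 173.] 12 [ 396.8 -296.9   77.7   47.4   74.6]
[399. 201.] 4 [ 455.4 -231.1   60.7  124.1   74.5]
[399. 201.] 12 [ 452.  -232.7   58.8  120.3   74.5]
mug rim
[316. 295.] 14052 mean [ 406.3 -298. ] rect [ 410.6 -298.6  127.    60.9   57.4] circ [ 412.4 -299.3   64.5]
```

View pics/w_mug2.png

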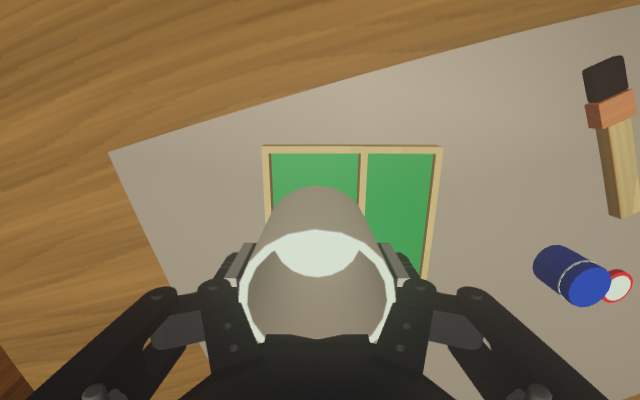

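The view shows the large bay under the mug, 80 mm wide and matching the tray pose from the top camera to about 1 mm. The mug is centred between its walls, so I'll lower it.

Request:
servo_tool --pt "0 0 -30 0 0 0 50" --pt "0 0 -60 0 0 0 50" --pt "0 0 -80 0 0 0 50" --pt "0 0 -88 0 0 0 50" --pt "0 0 -92 0 0 0 50" --pt "0 0 -94 0 0 0 50" --pt "0 0 -95 0 0 0 50" --pt "0 0 -96 0 0 0 50" --pt "0 0 -96 0 0 0 50"

```text
t: 6.6
position: [413.7, -301.5, 28.1]
tool_rot: [0.136, 0.991, -0.001, 0.001]
force: [-2.0, 1.5, 5.6]
gripper_width: 62.0
finger_force: 67.5
```

Request:
servo_tool --pt "0 0 0 0 0 0 70" --pt "0 0 0 0 0 0 78" --pt "0 0 0 0 0 0 78" --pt "0 0 0 0 0 0 78" --pt "0 0 15 0 0 0 78" --pt "0 0 40 0 0 0 80" --pt "0 0 80 0 0 0 80" --pt "0 0 120 0 0 0 80" --pt "30 50 150 0 0 0 80" --pt "55 92 150 0 0 0 80" --pt "80 130 150 0 0 0 80" --pt "105 170 150 0 0 0 80" --pt "130 208 150 0 0 0 80" --pt "143 228 150 0 0 0 80" --pt "143 228 150 0 0 0 80" --pt "143 228 150 0 0 0 80"

```text
t: 8.2
position: [555.7, -73.1, 176.9]
tool_rot: [0.135, 0.991, -0.0, 0.0]
force: [-0.9, -0.5, -0.1]
gripper_width: 79.8
finger_force: 0.0
```

Run:
```python
from h import *
print(pose()); c,im,d,P=look("w_blue")
blobs(P,42,60)
t,_=env.read_camera("top"); cv2.imwrite("pics/top1.png",cv2.resize(t[180:290,270:480,::-1],None,fx=3.5,fy=3.5,interpolation=cv2.INTER_CUBIC))
```

```text
(8.2, array([555.7, -73.1, 176.9]), 'tooly deg', np.float64(74.5), 'tilt', np.float64(0.03), 'w', 79.8, 'F', array([-0.9, -0.5, -0.1]), 0.0)
[ 71. 115.] 930 mean [ 418.5 -276.5] rect [ 418.7 -283.1   27.7   63.2   69.4] circ [ 413.9 -295.8   31.6]
[ 26. 116.] 1003 mean [ 405. -323.] rect [ 407.  -318.6   25.8   54.    74.3] circ [ 410.3 -307.2   27. ]
[449. 156.] 1656 mean [553.   58.8] rect [553.6  59.8  42.5  43.    8.3] circ [554.2  59.5  22.1]
[ 64. 178.] 196 mean [ 471.  -312.2] rect [ 469.6 -312.1    7.6   20.3   56.8] circ [ 468.4 -313.8   10.2]
[316. 192.] 1498 mean [553.9 -73.6] rect [554.8 -73.6  42.9  42.6  55.8] circ [554.9 -73.7  21.9]
[613. 232.] 996 mean [682.9 227.1] rect [687.3 233.   31.7  71.7  56.5] circ [695.4 245.2  35.9]
[518. 253.] 1241 mean [678.1 119.5] rect [680.3 121.   43.8  42.8  34.8] circ [680.6 121.2  22.5]
[303. 305.] 1156 mean [ 674.8 -122.3] rect [ 675.4 -122.4   61.2   61.6   62.6] circ [ 675.9 -122.7   31.5]
```

View pics/top1.png

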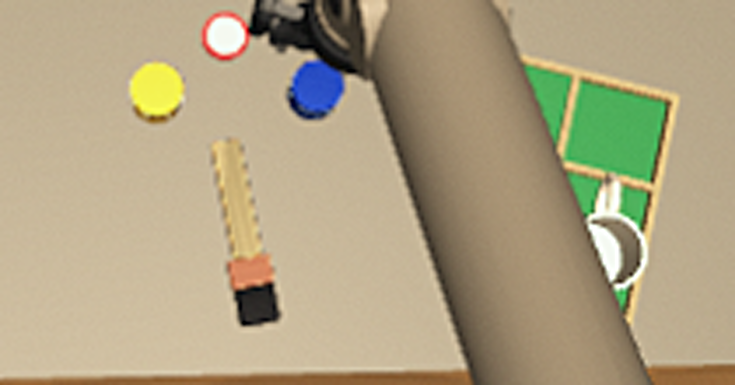

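The crop shows the mug in the large bay with its handle along tray +x. The wrist camera puts blue at (555,-73.5), directly under the tool, so I'll grip it.

Request:
servo_tool --pt "0 0 -40 0 0 0 80" --pt "0 0 -80 0 0 0 80" --pt "0 0 -110 0 0 0 80" --pt "0 0 -135 0 0 0 80" --pt "0 0 -150 0 0 0 80" --pt "0 0 -158 0 0 0 80" --pt "0 0 -160 0 0 0 80" --pt "0 0 -160 0 0 0 35" --pt "0 0 -160 0 0 0 35" --pt "0 0 -160 0 0 0 35" --pt "0 0 -160 0 0 0 35" --pt "0 0 -160 0 0 0 35" --pt "0 0 -160 0 0 0 35" --pt "0 0 -160 0 0 0 35" --pt "0 0 -160 0 0 0 35" --pt "0 0 -160 0 0 0 35"

```text
t: 9.9
position: [557.0, -73.3, 17.7]
tool_rot: [0.136, 0.991, -0.0, 0.001]
force: [-1.5, 0.2, 7.6]
gripper_width: 42.5
finger_force: 60.8
```

Request:
servo_tool --pt "0 0 20 0 0 0 35" --pt "0 0 60 0 0 0 35" --pt "-3 -25 90 0 0 0 35" --pt "-9 -65 90 0 0 0 35" --pt "-15 -108 90 0 0 0 35" --pt "-21 -150 90 0 0 0 35" --pt "-27 -194 90 0 0 0 35" --pt "-33 -235 90 0 0 0 35" --pt "-36 -257.5 90 0 0 0 35" --pt "-36 -257.5 90 0 0 0 35" --pt "-36 -257.5 60 0 0 0 35" --pt "-36 -257.5 30 0 0 0 35" --pt "-36 -257.5 15 0 0 0 35" --pt "-36 -257.5 9 0 0 0 35" --pt "-36 -257.5 6 0 0 0 35" --pt "-36 -257.5 5 0 0 0 35" --pt "-36 -257.5 4 0 0 0 35" --pt "-36 -257.5 4 0 0 0 35"

```text
t: 11.7
position: [520.7, -331.0, 21.8]
tool_rot: [0.136, 0.991, -0.0, 0.001]
force: [-0.1, 1.3, 4.6]
gripper_width: 42.6
finger_force: 61.4
```

Request:
servo_tool --pt "0 0 0 0 0 0 50" --pt "0 0 0 0 0 0 50" --pt "0 0 0 0 0 0 50" --pt "0 0 10 0 0 0 50" --pt "0 0 40 0 0 0 52" --pt "0 0 80 0 0 0 60" --pt "0 0 120 0 0 0 60" --pt "-10 40 160 0 0 3 60" --pt "-20 80 160 0 0 6 60" --pt "-30 120 160 0 0 9 60" --pt "-40 160 160 0 0 12 60" --pt "-50 200 160 0 0 15 60" --pt "-60 240 160 0 0 18 60" --pt "-70 280 160 0 0 21 60" --pt "-80 310 160 0 0 23 60" --pt "-80 319 160 0 0 23 60" --pt "-80 319 160 0 0 23 60" --pt "-80 319 160 0 0 23 60"

```text
t: 13.5
position: [440.2, -12.9, 180.6]
tool_rot: [-0.064, 0.998, -0.0, 0.0]
force: [-0.3, -0.4, -0.7]
gripper_width: 60.0
finger_force: 0.0
```

Run:
```python
from h import *
print(pose()); c,im,d,P=look("w_brush"); hsv=cv2.cvtColor(im,cv2.COLOR_RGB2HSV)
Z=P[...,2]; m=((Z>8)&(Z<24)&(np.hypot(P[...,0]-440,P[...,1]+12)<95)).astype(np.uint8)
n,l,st,ce=cv2.connectedComponentsWithStats(m); i=1+st[1:,4].argmax(); k=l==i
q=P[k][:,:2].astype(np.float32); print("brush",ce[i],cv2.minAreaRect(q))
h=k&(q is not None)&(P[...,0]>425); w=P[h][:,:2].astype(np.float32); print("handle part",cv2.minAreaRect(w), cv2.fitLine(w,cv2.DIST_HUBER,0,.01,.01).ravel())
print("mug/blue"); blobs(P,45,85)
```

```text
(13.5, array([440.2, -12.9, 180.6]), 'tooly deg', np.float64(97.3), 'tilt', np.float64(0.05), 'w', 60.0, 'F', array([-0.3, -0.4, -0.7]), 0.0)
brush [318.69784792 170.90502152] ((437.91656494140625, -11.769779205322266), (156.32740783691406, 35.414512634277344), 8.266788482666016)
handle part ((469.2672119140625, -5.078413009643555), (92.33324432373047, 24.02381134033203), 9.771214485168457) [ 9.8364049e-01  1.8014252e-01  4.6760922e+02 -5.5300784e+00]
mug/blue
[ 29. 136.] 3478 mean [ 416.5 -294.9] rect [ 422.7 -308.1   61.9   91.4   50.5] circ [ 428.8 -303.1   49.4]
[ 23. 226.] 1251 mean [ 516.9 -326.8] rect [ 518.8 -329.8   42.8   44.6   34.2] circ [ 518.5 -330.9   23.1]
[365. 297.] 846 mean [553.7  56.1] rect [556.1  55.5  44.9  32.   25. ] circ [553.8  60.4  22.4]
[ 76. 348.] 311 mean [ 662.6 -275.5] rect [ 663.7 -279.1    8.4   28.2   20. ] circ [ 665.1 -278.5   14.2]
[193. 362.] 464 mean [ 675.5 -138.5] rect [ 673.8 -136.6   32.2   63.1   83.2] circ [ 675.2 -124.7   31.8]
[470. 394.] 206 mean [683.3 220.6] rect [687.2 218.9   5.8  29.9  66.7] circ [688.1 221.1  14.9]
[625. 396.] 201 mean [686.4 474.3] rect [686.5 473.7   4.1  61.5   8.3] circ [686.9 473.7  30.8]
```

View pics/w_brush.png

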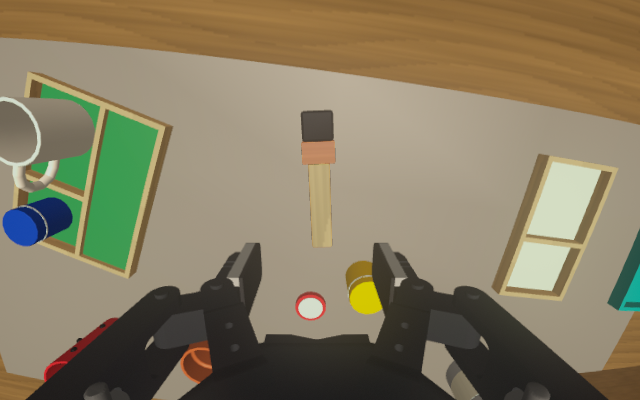

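The brush spans (318,112) to (321,247), centred at (438,-12) with its axis at about 9.5°. The mug and blue stand in their bays, and the mug handle is clear of the walls. I'll grip the brush handle.

Request:
servo_tool --pt "8 2.5 -40 0 0 2 60" --pt "8 2.5 -80 0 0 2 60" --pt "8 2.5 -120 0 0 2 60" --pt "8 2.5 -150 0 0 2 60" --pt "8 2.5 -165 0 0 2 60" --pt "8 2.5 -172 0 0 2 60" --pt "8 2.5 -175 0 0 2 60" --pt "8 2.5 -175 0 0 2 60" --pt "8 2.5 -175 0 0 2 15" --pt "8 2.5 -175 0 0 2 15" --pt "8 2.5 -175 0 0 2 15" --pt "8 2.5 -175 0 0 2 15" --pt "8 2.5 -175 0 0 2 15" --pt "8 2.5 -175 0 0 2 15" --pt "8 2.5 -175 0 0 2 15"

```text
t: 15.05
position: [448.5, -9.4, 6.4]
tool_rot: [-0.082, 0.997, -0.0, 0.001]
force: [-1.5, -0.0, 5.6]
gripper_width: 22.0
finger_force: 59.2
```

Request:
servo_tool --pt "0 0 20 0 0 0 15" --pt "0 0 55 0 0 0 15" --pt "3 -20 80 0 0 -4 15" --pt "11 -55 80 0 0 -8 15" --pt "18 -90 80 0 0 -12 15" --pt "25 -125 80 0 0 -16 15" --pt "32 -160 80 0 0 -20 15" --pt "39 -195 80 0 0 -24 15" --pt "45 -225 80 0 0 -25 15" --pt "47 -236 80 0 0 -25 15" --pt "47 -236 80 0 0 -25 15" --pt "47 -236 80 0 0 -25 15"

```text
t: 16.25
position: [494.5, -243.4, 85.4]
tool_rot: [0.135, 0.991, 0.001, -0.0]
force: [1.0, 0.9, -0.6]
gripper_width: 22.2
finger_force: 59.2
```

Run:
```python
from h import *
print(pose()); c,im,d,P=look("w_brush2")
Z=P[...,2]; t=np.radians(-15.4); dx,dy=P[...,0]-473.7,P[...,1]+284
tx=dx*np.cos(t)+dy*np.sin(t); ty=-dx*np.sin(t)+dy*np.cos(t)
m=(Z>84)&(Z<106)&(ty>0)&(abs(tx)<110); n,l,st,ce=cv2.connectedComponentsWithStats(m.astype(np.uint8))
for i in range(1,n):
    if st[i,4]<300: continue
    k=l==i; print(ce[i],st[i,4],"tray frame",cv2.minAreaRect(np.c_[tx[k],ty[k]].astype(np.float32)),"z",np.percentile(Z[k],[10,50,90]))
```

```text
(16.25, array([ 494.5, -243.4,   85.4]), 'tooly deg', np.float64(74.5), 'tilt', np.float64(0.08), 'w', 22.2, 'F', array([ 1. ,  0.9, -0.6]), 59.15971219539642)
[316.48428562 195.70133042] 15559 tray frame ((-10.048171997070312, 44.120750427246094), (49.557559967041016, 138.49559020996094), 89.8089828491211) z [92.24721346 94.3553159  95.52848364]
```

View pics/w_brush2.png

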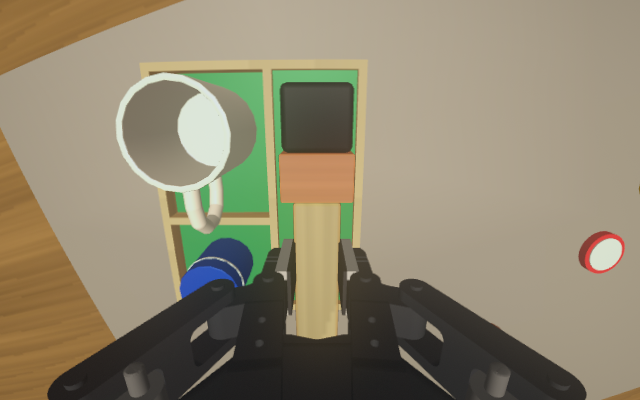

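The brush is aligned over the long bay: it's at tray (0,44), parallel to the bay, with the bristle end at (317,85) inside the wall. I'll lower and release it.

Request:
servo_tool --pt "0 0 -30 0 0 0 15" --pt "0 0 -50 0 0 0 15" --pt "0 0 -60 0 0 0 15" --pt "0 0 -64 0 0 0 15" --pt "0 0 -66 0 0 0 15" --pt "0 0 -67 0 0 0 15" --pt "0 0 -68 0 0 0 15" --pt "0 0 -68 0 0 0 15" --pt "0 0 -68 0 0 0 32" --pt "0 0 -68 0 0 0 32" --pt "0 0 -68 0 0 0 32" --pt "0 0 -68 0 0 0 32" --pt "0 0 -55 0 0 0 32" --pt "0 0 -30 0 0 0 32" --pt "0 0 10 0 0 0 40" --pt "0 0 50 0 0 0 50" --pt "0 0 90 0 0 0 70"

```text
t: 18.0
position: [494.7, -244.9, 177.7]
tool_rot: [0.136, 0.991, 0.0, 0.0]
force: [1.4, -0.9, -0.8]
gripper_width: 63.0
finger_force: 0.0
```

Request:
servo_tool --pt "27 18 0 0 0 2 85" --pt "57 38 0 0 0 5 85" --pt "87 58 0 0 0 8 85" --pt "117 80 0 0 0 11 85" --pt "147 100 0 0 0 15 85" --pt "177 120 0 0 0 15 85" --pt "181.5 123 0 0 0 15 85" --pt "181.5 123 0 0 0 15 85" --pt "181.5 123 -40 0 0 15 85" --pt "181.5 123 -80 0 0 15 85" --pt "181.5 123 -115 0 0 15 85" --pt "181.5 123 -140 0 0 15 85" --pt "181.5 123 -153 0 0 15 85" --pt "181.5 123 -157 0 0 15 85" --pt "181.5 123 -157 0 0 15 85" --pt "181.5 123 -157 0 0 15 50" --pt "181.5 123 -157 0 0 15 50" --pt "181.5 123 -157 0 0 15 50" --pt "181.5 123 -157 0 0 15 50" --pt "181.5 123 -157 0 0 15 50"

```text
t: 20.0
position: [677.9, -122.3, 20.7]
tool_rot: [0.006, 1.0, -0.0, 0.002]
force: [-0.1, -0.2, 6.4]
gripper_width: 58.4
finger_force: 64.4
```

Request:
servo_tool --pt "0 0 0 0 0 0 50" --pt "0 0 0 0 0 0 50" --pt "0 0 0 0 0 0 50"

```text
t: 20.3
position: [677.8, -122.4, 20.7]
tool_rot: [0.006, 1.0, -0.0, 0.002]
force: [0.2, 0.1, 6.0]
gripper_width: 58.5
finger_force: 64.4
```

Request:
servo_tool --pt "0 0 12 0 0 0 50" --pt "0 0 40 0 0 0 50" --pt "0 0 75 0 0 0 50" --pt "-10 15 100 0 0 0 50" --pt "-30 48 100 0 0 0 50" --pt "-52 85 100 0 0 0 50" --pt "-75 122 100 0 0 0 50" --pt "-98 159 100 0 0 0 50" --pt "-121 196 100 0 0 0 50" --pt "-144 233 100 0 0 0 50" --pt "-167 271 100 0 0 0 50" --pt "-190 308 100 0 0 0 50" --pt "-213 345 100 0 0 0 50" --pt "-235 381 100 0 0 0 50" --pt "-246 399 100 0 0 0 50" --pt "-250 405.5 100 0 0 0 50" --pt "-250 405.5 100 0 0 0 50" --pt "-250 405.5 100 0 0 0 50"

```text
t: 22.1
position: [427.2, 281.7, 118.3]
tool_rot: [0.006, 1.0, -0.001, 0.0]
force: [0.3, 0.3, -1.5]
gripper_width: 58.3
finger_force: 64.5
```

Run:
```python
from h import *
print(pose()); c,im,d,P=look("w_pot")
hsv=cv2.cvtColor(im,cv2.COLOR_RGB2HSV); g=cv2.inRange(hsv,(0,0,170),(180,50,255)); 
n,l,st,ce=cv2.connectedComponentsWithStats(g)
for i in range(1,n):
    if st[i,4]<300: continue
    v,u=np.nonzero(l==i); r=cv2.minAreaRect(onplane(c,np.c_[u,v],4)[:,:2].astype(np.float32)); print(ce[i].round(),np.round([*r[0],*r[1],r[2]],1))
o=cv2.inRange(hsv,(3,150,90),(16,255,255))>0
for lo,hi in((148,170),):
    k=o&(P[...,2]>lo)&(P[...,2]<hi); print("pot rim",k.sum(),cv2.minAreaRect(P[k][:,:2].astype(np.float32)),np.percentile(P[...,2][k],[50,95]))
```

```text
(22.1, array([427.2, 281.7, 118.3]), 'tooly deg', np.float64(89.3), 'tilt', np.float64(0.07), 'w', 58.3, 'F', array([ 0.3,  0.3, -1.5]), 64.47165628254879)
[307. 126.] [389.2 253.9 330.6 137.9  90. ]
[320. 178.] [416.8 284.1  80.3  73.6  89.3]
pot rim 3398 ((425.44915771484375, 281.3325500488281), (59.30913162231445, 58.44189453125), 88.35130310058594) [152.09989958 153.26069288]
```

View pics/w_pot.png

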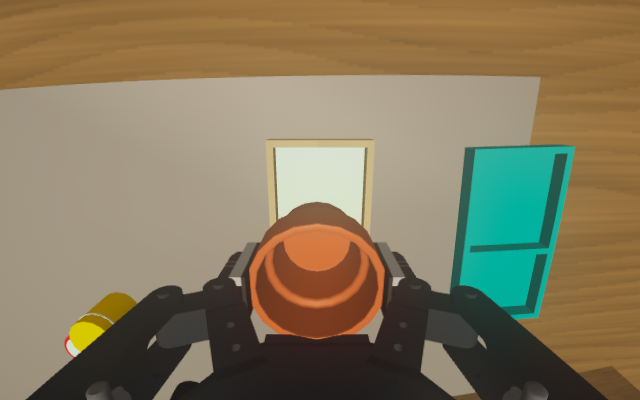

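The pot is upright over the white tray's larger bay, whose floor is centred at y=284. I'll shift it +2 mm in y and set it down.

Request:
servo_tool --pt "0 2 -30 0 0 0 50" --pt "0 2 -60 0 0 0 50" --pt "0 2 -80 0 0 0 50" --pt "0 2 -88 0 0 0 50" --pt "0 2 -92 0 0 0 50" --pt "0 2 -94 0 0 0 50" --pt "0 2 -95 0 0 0 50" --pt "0 2 -96 0 0 0 50" --pt "0 2 -96 0 0 0 50"

```text
t: 23.05
position: [427.1, 285.2, 24.6]
tool_rot: [0.006, 1.0, -0.001, 0.001]
force: [-3.2, -4.7, 12.4]
gripper_width: 58.5
finger_force: 65.3
```

Request:
servo_tool --pt "0 0 0 0 0 0 68" --pt "0 0 0 0 0 0 75" --pt "0 0 0 0 0 0 75" --pt "0 0 0 0 0 0 75" --pt "0 0 12 0 0 0 75" --pt "0 0 40 0 0 0 78" --pt "0 0 80 0 0 0 78" --pt "0 0 120 0 0 0 78" --pt "20 -35 150 0 0 0 78" --pt "42 -75 150 0 0 0 78" --pt "64 -113 150 0 0 0 78" --pt "86 -151 150 0 0 0 78" --pt "108 -190 150 0 0 0 78" --pt "124 -218 150 0 0 0 78" --pt "128 -225 150 0 0 0 78" --pt "128 -225 150 0 0 0 78"

```text
t: 24.65
position: [554.5, 59.3, 172.6]
tool_rot: [0.007, 1.0, 0.0, -0.0]
force: [-0.0, 0.9, 0.3]
gripper_width: 77.6
finger_force: 0.0
```

Run:
```python
from h import *
print(pose()); c,im,d,P=look("w_yel"); blobs(P,42,65)
```

```text
(24.65, array([554.5,  59.3, 172.6]), 'tooly deg', np.float64(89.2), 'tilt', np.float64(0.04), 'w', 77.6, 'F', array([-0. ,  0.9,  0.3]), 0.0)
[570.  52.] 2813 mean [425.6 284.2] rect [426.4 284.4  61.6  63.2   8.4] circ [426.1 284.1  32.3]
[318. 194.] 1553 mean [553.2  60.3] rect [554.2  60.3  42.9  42.9  11.4] circ [554.2  60.5  22. ]
[374. 302.] 1127 mean [677.8 120.8] rect [680.3 121.7  43.2  42.6  10.5] circ [680.1 121.8  21.9]
[485. 293.] 453 mean [667.4 243.4] rect [668.8 248.4  12.3  50.8   6.7] circ [674.9 249.1  25.4]
[ 55. 306.] 1005 mean [ 680.8 -243.3] rect [ 683.9 -252.7   71.5   36.    41.4] circ [ 694.6 -264.9   35.8]
[594. 320.] 1627 mean [711.7 388.2] rect [707.  396.8  53.5 110.6  41.5] circ [724.5 412.4  55.4]
[ 26. 328.] 568 mean [ 711.3 -289.7] rect [ 710.3 -287.3   53.7   15.6   34. ] circ [ 706.  -280.9   26.8]
[ 24. 382.] 345 mean [ 806.6 -336.5] rect [ 8.071e+02 -3.398e+02  7.900e+00  3.970e+01  5.000e-01] circ [ 808.9 -339.8   19.9]
```

Request:
servo_tool --pt "0 0 -40 0 0 0 78" --pt "0 0 -80 0 0 0 78" --pt "0 0 -110 0 0 0 78" --pt "0 0 -135 0 0 0 78" --pt "0 0 -148 0 0 0 78" --pt "0 0 -154 0 0 0 78" --pt "0 0 -156 0 0 0 78" --pt "0 0 -156 0 0 0 35" --pt "0 0 -156 0 0 0 35" --pt "0 0 -156 0 0 0 35" --pt "0 0 -156 0 0 0 35" --pt "0 0 -156 0 0 0 35" --pt "0 0 -156 0 0 0 35" --pt "0 0 -156 0 0 0 35" --pt "0 0 -156 0 0 0 35" --pt "0 0 -156 0 0 0 35"

```text
t: 26.3
position: [555.4, 60.6, 17.8]
tool_rot: [0.006, 1.0, 0.0, 0.001]
force: [-1.0, -0.2, 6.2]
gripper_width: 42.9
finger_force: 60.8
```

Request:
servo_tool --pt "0 0 20 0 0 0 35" --pt "0 0 60 0 0 0 35" --pt "-4 25 90 0 0 0 35" --pt "-11 65 90 0 0 0 35" --pt "-18 105 90 0 0 0 35" --pt "-25 145 90 0 0 0 35" --pt "-33 185 90 0 0 0 35" --pt "-38 212 90 0 0 0 35" --pt "-40 223.5 90 0 0 0 35" --pt "-40 223.5 90 0 0 0 35" --pt "-40 223.5 60 0 0 0 35" --pt "-40 223.5 30 0 0 0 35" --pt "-40 223.5 15 0 0 0 35" --pt "-40 223.5 9 0 0 0 35" --pt "-40 223.5 6 0 0 0 35" --pt "-40 223.5 5 0 0 0 35" --pt "-40 223.5 4 0 0 0 35" --pt "-40 223.5 4 0 0 0 35"

```text
t: 28.1
position: [515.1, 284.2, 21.8]
tool_rot: [0.006, 1.0, 0.0, 0.001]
force: [-0.4, -1.0, 4.8]
gripper_width: 42.2
finger_force: 61.4
```

Request:
servo_tool --pt "0 0 0 0 0 0 50" --pt "0 0 0 0 0 0 50" --pt "0 0 0 0 0 0 50" --pt "0 0 10 0 0 0 50" --pt "0 0 40 0 0 0 52" --pt "0 0 80 0 0 0 60" --pt "0 0 120 0 0 0 70" --pt "0 0 160 0 0 0 80" --pt "20 -40 190 0 0 0 80" --pt "40 -80 190 0 0 0 80" --pt "60 -120 190 0 0 0 80" --pt "60 -160 190 0 0 0 80" --pt "60 -200 190 0 0 0 80" --pt "60 -240 190 0 0 0 80" --pt "60 -280 190 0 0 0 80" --pt "60 -280 190 0 0 0 80"

```text
t: 29.7
position: [574.4, -4.5, 210.2]
tool_rot: [0.011, 1.0, -0.002, -0.0]
force: [0.8, 0.3, -0.3]
gripper_width: 80.0
finger_force: 0.0
```

Run:
```python
from h import *
print(pose()); c=cam("top"); im,d=env.read_camera("top"); P=cloud(c,d)
a=cv2.resize(im[140:290,150:300,::-1],None,fx=2.6,fy=2.6,interpolation=cv2.INTER_CUBIC); b=cv2.resize(im[140:290,350:500,::-1],None,fx=2.6,fy=2.6,interpolation=cv2.INTER_CUBIC)
cv2.imwrite("pics/top2.png",np.hstack([a,b])); blobs(P,42,100,60)
s,ds=env.read_camera("scene"); cv2.imwrite("pics/scene2.png",cv2.resize(s[90:310,70:480,::-1],None,fx=1.9,fy=1.9,interpolation=cv2.INTER_CUBIC))
for x,y,n in((520,-331,"blue"),(514,283.7,"yellow"),(413,-301,"mug"),(426,284,"pot")):
    k=(np.hypot(P[...,0]-x,P[...,1]-y)<45)&(P[...,2]>40)&(P[...,2]<95); print(n,np.percentile(P[...,2][k],[50,90]) if k.any() else None)
```

```text
(29.7, array([574.4,  -4.5, 210.2]), 'tooly deg', np.float64(88.8), 'tilt', np.float64(0.26), 'w', 80.0, 'F', array([ 0.8,  0.3, -0.3]), 0.0)
[170. 151.] 820 mean [718.2 477. ] rect [735.1 461.3 190.4 383.6  47.2] circ [797.6 528.7 191.9]
[131. 103.] 1196 mean [865.  598.5] rect [811.2 538.9 214.  280.3   9.1] circ [810.6 539.5 174.3]
[446. 108.] 415 mean [ 837.3 -336.8] rect [ 839.4 -338.6   68.7   72.6   61.4] circ [ 838.9 -339.5   37.2]
[521. 113.] 932 mean [ 826.2 -567.7] rect [ 819.9 -559.1  128.2  130.9   45.8] circ [ 819.7 -559.5   66.8]
[281. 113.] 91 mean [827.6 155.9] rect [830.6 155.3  22.3  64.4  10.8] circ [836.4 156.4  32.4]
[192. 133.] 106 mean [771.6 414.5] rect [768.5 414.1  95.    2.4   8.9] circ [768.4 414.4  47.5]
[426. 153.] 352 mean [ 700.2 -269.1] rect [ 695.2 -264.1   74.2   74.3   37.1] circ [ 695.3 -264.6   38.8]
[248. 155.] 585 mean [696.8 249.8] rect [700.3 251.4  74.1  73.   51.7] circ [700.9 251.6  38.7]
[293. 163.] 173 mean [681.8 121. ] rect [681.3 121.2  42.3  41.3  50. ] circ [683.  121.3  22.4]
[449. 214.] 192 mean [ 520.5 -328.1] rect [ 521.  -329.1   41.    43.7   44.2] circ [ 520.9 -328.6   22.8]
[238. 219.] 192 mean [515. 282.] rect [515.4 282.8  44.4  40.6  44.9] circ [515.7 282.5  22.3]
[442. 249.] 256 mean [ 420.9 -301.6] rect [ 424.1 -308.7   63.5   91.6   50.1] circ [ 430.7 -302.4   49.2]
[236. 250.] 125 mean [428.3 284.8] rect [427.4 283.5  60.8  60.5  61.9] circ [427.8 283.8  31.4]
[137. 366.] 4246 mean [111.3 558.1] rect [120.9 559.5 238.9 196.6  89.4] circ [ 99.9 559.  121. ]
[336. 386.] 305 mean [54.4  9.5] rect [ 48.1   5.2  45.8 131.6   7.2] circ [38.6  4.  66.8]
blue [53.87434208 58.15992244]
yellow [53.77247161 57.62230262]
mug [67.65109945 75.26984598]
pot [57.45501781 62.59973211]
```

View pics/top2.png

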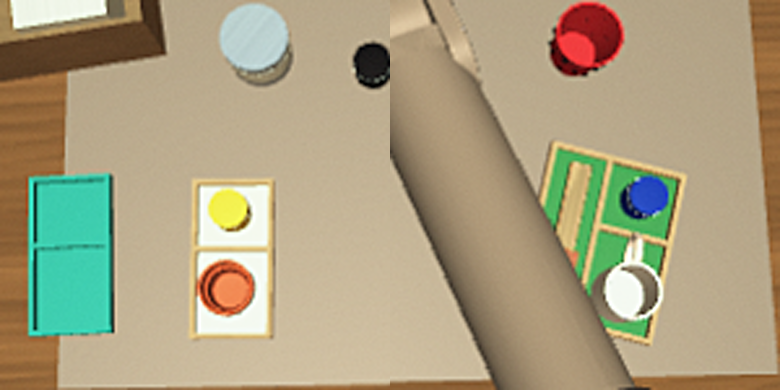

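View pics/scene2.png

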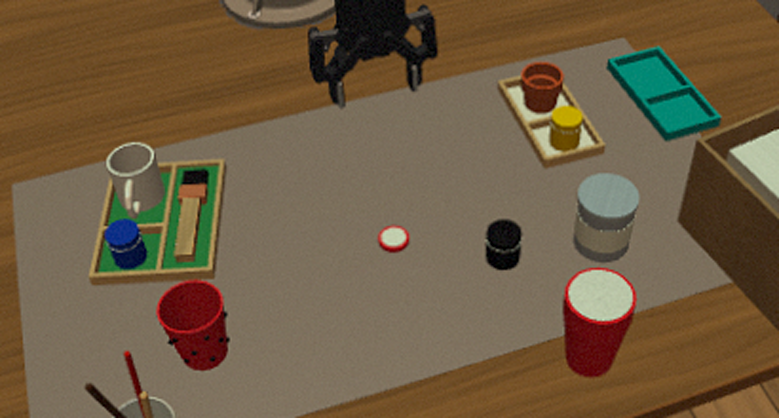

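Both views show the kits complete. In scene2 the mug (135,178), blue (126,243) and brush (190,215) are in the green tray, and the pot (541,87) and yellow (566,128) are in the white tray. All are flat at the expected heights, the black jar and red cup are where they started, and the arm is clear.

```bash
python3 -c "
from station import env
print(env.hand_in())"
```

```text
the job is handed in; nothing more can be done
None
```

Both kits are made up and handed in at about 30 s: the mug, blue paint and brush are in the green tray, the pot and yellow paint are in the white tray, and the black paint and red cup stayed where they stood.

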